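# Stir the sextant drawer's drying beads

## Task

The clay drying beads that keep the sextant drawer dry need turning over: take the upright wooden stirrer by its grip and, with its foot down among the beads near the pan's floor, start at the handle side of the pan and stir once all the way round, clockwise as seen from above, back to the handle side, so that at least half of the beads end up lying somewhere new. Keep every bead in the pan, and then stand the stirrer upright again with its whole foot on its round cork pad.

Things in the scene. Friction and masses are not known exactly. Their poses are not given: they have to be found in the camera images.
- stirrer: The stirrer: a turned wooden rod, 152 mm tall, standing upright by itself on a flat round foot. Foot 40 mm across and 14 mm high, tapering to an 18 mm shaft (from 30 to 100 mm up), then a plain round grip 26 mm across from 110 to 146 mm up. About 110 g. Origin: centre of the foot's flat underside; z runs up along the rod. (The other wooden upright, a 120 mm cone pointed at the top, is a splicing fid and not wanted.)
- pan: Round aluminium pan fixed to the table, 45 mm high, flat floor 4 mm thick, inside radius 76 mm at the floor and 81 mm at the rim. A straight handle with a dark wood end reaches 185 mm from the centre, at most 56 mm above the table. Origin: centre of the underside; x points towards the handle, z up. Stir with the foot 30 to 45 mm off centre: nearer the wall, beads pinch and twist the rod.
- pad: Round cork pad, 100 mm across and 5 mm thick, fixed flat on the table; the stirrer stands on it at the start. Origin: centre of its underside, z up.
- bead0_center (a point): Centre of bead 1 of six alike: smooth polished clay drying balls, 26 mm across, 15 g, slippery, free to roll on the pan's floor. At the start the six lie in a ring about 50 mm from the pan's centre; the middle, 25 mm all round, is clear.
- bead1_center (a point): Centre of bead 2 of six alike: smooth polished clay drying balls, 26 mm across, 15 g, slippery, free to roll on the pan's floor. At the start the six lie in a ring about 50 mm from the pan's centre; the middle, 25 mm all round, is clear.
- bead2_center (a point): Centre of bead 3 of six alike: smooth polished clay drying balls, 26 mm across, 15 g, slippery, free to roll on the pan's floor. At the start the six lie in a ring about 50 mm from the pan's centre; the middle, 25 mm all round, is clear.
- bead3_center (a point): Centre of bead 4 of six alike: smooth polished clay drying balls, 26 mm across, 15 g, slippery, free to roll on the pan's floor. At the start the six lie in a ring about 50 mm from the pan's centre; the middle, 25 mm all round, is clear.
- bead4_center (a point): Centre of bead 5 of six alike: smooth polished clay drying balls, 26 mm across, 15 g, slippery, free to roll on the pan's floor. At the start the six lie in a ring about 50 mm from the pan's centre; the middle, 25 mm all round, is clear.
- bead5_center (a point): Centre of bead 6 of six alike: smooth polished clay drying balls, 26 mm across, 15 g, slippery, free to roll on the pan's floor. At the start the six lie in a ring about 50 mm from the pan's centre; the middle, 25 mm all round, is clear.

How it is judged:
By the outcome, as a careful person would: the job done as asked, in the order asked, and still so for the second after the job is handed in, with the robot touching nothing.
It also fails if it takes over 51 s, if anything falls off the work surface, if the arm or the gripper's body presses on something with over 40 N, if the wrist force passes 120 N, or if a joint passes its speed limit or range.

## Robot

A 7-joint arm with a two-finger parallel gripper is mounted at the origin on the work surface. World frame = base frame: x ahead of the robot, y to its left, z up, the work surface at z = 0. Lengths are in m, angles in rad, forces in N, time in s.
With the tool pointing down it reaches from about 0.4 to 0.875 m from the base axis. Payload 6.5 kg.
Tool frame: the origin (TCP) lies midway between the tips of the shut fingers; the grasp point (between the pads) lies manip.grip_point_offset behind it (manip.grip_point_offset is the distance from the TCP to the grasp point, in m); x points along the fingers, y is the direction in which the jaws open and shut, and the axes are right-handed (so a half turn about x gives the same grasp; the last joint's range is limited). The gripper opens to 85 mm and grips with 20 to 120 N. Pads are 22 mm wide; open, the fingers measure 114 mm over their backs; the gripper's body (76 mm by 85 mm) begins 54 mm behind the grasp point. The pads swing forward as they close: fully open they stand 13 mm farther back than shut.
Start: joints at [-1.394, 0.536, -0.004, 1.538, 0.003, 1.067, -0.071], TCP at [0.156, 0.631, 0.231] pointing down, gripper open.
Joint ranges: [-2.7, 2.7], [-0.37, 2.16], [-1.27, 1.26], [0.24, 2.4], [-1.31, 4.45], [0.19, 1.91], [-2.76, 2.76]. Speed limits (rad/s): [2.39, 2.39, 3.14, 3.14, 3.14, 3.14, 3.14].

## Interface

Orientations are given as a rotation vector (axis times angle).
In Python, from bench import read_state, eyes, manip gives the robot as it stands.
- The arm moves only by the tool apply_moves, never from a script. Its argument "plan" is a list of rows, each a list of 3 entries, a list of its own where there are three numbers: the shift along the tool's x, y, z in mm, then the turn, a rotation vector about the tool's x, y, z in degrees, then the gripper's target within -1 to 1 (shut at 1, half-way at 0, fully open at -1). A call has 1 to 20 rows; each row shifts and turns the pose as measured when the row begins, along the tool's axes as they then stand; what a row does not reach is not made up. A row lasts 1/8 s, in which the tool goes at most 62.5 mm and 10.7 degrees, less where a joint would pass 70% of its speed; a pose out of reach is approached as far as the arm can. A call with a gripper value outside its range is refused whole. The fingers move at their own pace and stop on an object; "newtons" is the grip in N (left out, the last holds). Time passes only in rows, so rows that do not move let the fingers close. It gives the time, the measured TCP pose, the force and the opening at its end, in the units of the state.
- read_state(): the state, without advancing time (a new reading comes with each control period).
- eyes.get_image(name): name is "scene" or "side" or "wrist"; returns a dict with "image" (384x512x3 uint8, red, green, blue), "vfov" (degrees; the focal length in pixels is half the picture's height over the tangent of half this angle, whatever the lens; pixels are square), "cx", "cy" (the principal point, pixels), "origin" and "attitude" of the camera in the world. Camera axes: x right, y down, z forward; pixel columns grow to the right and rows downward; lengths in m; the calibration is good to about 2 mm. The wrist camera is an equidistant fisheye: a pixel r from the principal point sees the ray r / f radians off the axis. A picture is of the moment at which its call begins. There is no depth.
- manip.sign_off(): hands the job in, once; it reports no verdict.
The state is a dict: "time": time; "qpos": joint angles; "qvel": joint speeds; "tau": joint torques, N m; "tool_pos": TCP position; "ee_rot": TCP orientation; "force": force on the tool from outside, world axes, zero at the start; "ft_torque": the same for the moment, N m; "grip_width": finger opening in m.
Only numpy, scipy, OpenCV 4.12 (cv2) and the standard library are available. Lean on these libraries where they do the work, as an engineer would, in place of code of your own. Each camera call takes 0.05 s, during which the arm holds its last target. There are 200 camera calls.

## Working session

There is one attempt and no reset: what is moved stays moved. The work goes in short steps, Python scripts to look and compute and a tool call to move; the robot and the scene stay as the last step left them, time stands still between calls to the robot, and variables do not carry over. Pictures are saved under pics/ and viewed, about 8 in all and at most 12, crops included, and the job is handed in when it is done.

Besides the shell and the picture viewer there is one more tool, called after ">>>" in YAML: its name, and indented under it one key for each argument. apply_moves: Moves the arm, as the interface text tells. Its arguments: {"type":"object","properties":{"plan":{"type":"array","items":{"type":"array"}},"newtons":{"type":"number"}},"required":["plan"]}

```bash
mkdir -p pics; ls
python3 - <<'E'
from bench import read_state, eyes, manip
import cv2,pickle
s=read_state(); print(s['time'],s['tool_pos'],s['ee_rot'],s['grip_width'],manip.grip_point_offset)
d={}
for n in ("scene","side"):
    g=eyes.get_image(n); d[n]=g
    cv2.imwrite(f"pics/{n}0.png",cv2.resize(g["image"][:,:,::-1],(800,600),interpolation=cv2.INTER_CUBIC))
    print(n,g["vfov"],g["cx"],g["cy"],g["origin"],g["attitude"])
pickle.dump(d,open("d0.pkl","wb"))
E
```

```text
pics
0.0 [0.15613283 0.63031517 0.23038997] [ 0.18920101  1.56249294 -0.19198252] 0.08551206472349719 0.0187
scene 47.30994917061015 253.23887629733838 180.9190142153542 [ 0.84820773 -0.55246837  0.50948634] [-2.17264059 -0.54730604  0.30338652]
side 53.14974247273178 256.7350837934572 191.43277214479446 [0.4700198  0.58031345 0.51071611] [-0.19347396  2.75748646 -1.35246912]
```

View pics/scene0.png

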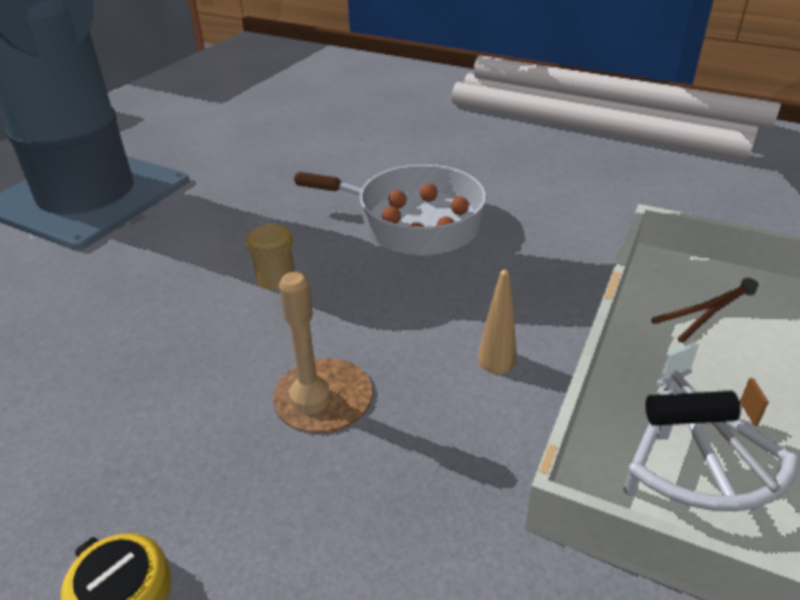

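View pics/side0.png

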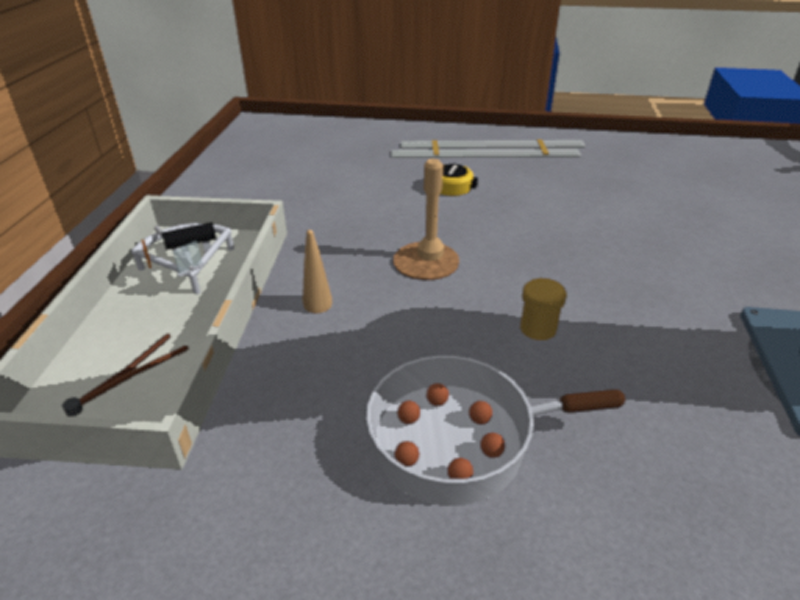

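Scene view: the stirrer stands on its pad at about (310,400), with the grip at (297,301). The pan is at (423,205), its handle pointing left. Side view: the grip is at (432,180), the pad at (426,260), the pan rim spans columns 367–532, the handle end is at (622,398), and all six beads are visible. Next I'll locate these in the world.

```bash
cat > h.py <<'E'
import numpy as np, pickle
from scipy.spatial.transform import Rotation as R
from scipy.optimize import least_squares
def ray(g,uv,k=1.5625):
    u,v=np.array(uv)/k; f=192/np.tan(np.radians(g["vfov"]/2))
    d=np.array([(u+.5/k-.5-g["cx"])/f,(v+.5/k-.5-g["cy"])/f,1]); d=R.from_rotvec(g["attitude"]).apply(d)
    return np.array(g["origin"]),d/np.linalg.norm(d)
def onz(g,uv,z):
    o,d=ray(g,uv); return o+d*(z-o[2])/d[2]
def tri(g1,p1,g2,p2):
    A=[];b=[]
    for g,p in((g1,p1),(g2,p2)):
        o,d=ray(g,p); M=np.eye(3)-np.outer(d,d); A.append(M); b.append(M@o)
    return np.linalg.lstsq(np.vstack(A),np.hstack(b),rcond=None)[0]
def circ(P):
    P=np.array(P)[:,:2]; r=least_squares(lambda c:np.hypot(*(P-c[:2]).T)-c[2],[*P.mean(0),.05]); return r.x
E
python3 - <<'E'
from h import *
np.set_printoptions(precision=4,suppress=True)
d=pickle.load(open("d0.pkl","rb")); S,D=d["scene"],d["side"]
print("pad",circ([onz(S,p,.005) for p in((274,397),(373,393),(325,360),(320,431))]),circ([onz(D,p,.005) for p in((393,260),(460,260),(410,246),(426,277))]))
print("rim",circ([onz(S,p,.045) for p in((360,198),(486,200),(423,166),(440,229))]),circ([onz(D,p,.045) for p in((367,412),(532,418),(446,357),(448,480))]))
print("grip",tri(S,(297,301),D,(432,180)),onz(S,(297,301),.128),onz(D,(432,180),.128))
print("griptop",tri(S,(294,279),D,(433,164)))
print("handle",tri(S,(298,179),D,(622,398)),onz(D,(622,398),.05))
print("fid",tri(S,(504,271),D,(310,231)),"jar",tri(S,(270,235),D,(544,290)))
for p in((437,394),(409,412),(481,412),(493,445),(460,470),(407,453)): print(onz(D,p,.017))
E
```

```text
pad [ 0.5416 -0.1742  0.0491] [ 0.5388 -0.1692  0.0479]
rim [0.483  0.1581 0.0842] [0.4812 0.1641 0.0827]
grip [ 0.5352 -0.1852  0.1293] [ 0.5326 -0.1838  0.128 ] [ 0.5365 -0.1861  0.128 ]
griptop [ 0.5348 -0.1848  0.1535]
handle [0.3047 0.1208 0.0455] [0.3055 0.1246 0.05  ]
fid [ 0.6753 -0.0451  0.118 ] jar [ 0.379  -0.0347  0.0643]
[0.4973 0.1144 0.017 ]
[0.5248 0.1449 0.017 ]
[0.4476 0.1341 0.017 ]
[0.4338 0.177  0.017 ]
[0.4653 0.2123 0.017 ]
[0.5197 0.1992 0.017 ]
```

Everything agrees with the given sizes. The pan centre is near (0.482, 0.163), with the handle at 193°. The pad is at (0.540, -0.172) and the grip at (0.535, -0.185), both within 3 mm between views. I'll turn the tool into line with the world axes first.

```bash
cat >> h.py <<'E'
def ax(s): return R.from_rotvec(s["ee_rot"]).as_matrix()
def togo(s,tgt):  # mm in tool axes
    return (ax(s).T@(np.array(tgt)-s["tool_pos"])*1000).round(1)
E
python3 - <<'E'
from h import *
from bench import read_state
np.set_printoptions(precision=3,suppress=True)
s=read_state(); M=ax(s); print(M)
for g in ([[0,0,-1],[0,1,0],[1,0,0]],[[0,0,1],[0,-1,0],[-1,0,0]]):
    pass
# goal: x down, y=+world y or -world y
for sy in(1,-1):
    G=np.array([[0,0,-1],[0,sy,0],np.cross([0,0,-1],[0,sy,0])]).T
    print(sy,np.degrees(R.from_matrix(M.T@G).as_rotvec()))
E
```

```text
[[-0.     0.24   0.971]
 [-0.002  0.971 -0.24 ]
 [-1.    -0.002  0.   ]]
1 [-13.905  -0.005   0.089]
-1 [166.095   0.129   0.007]
```

>>> apply_moves:
  plan:
    - [[0,0,0],[-7,0,0],-1]
    - [[0,0,0],[-7,0,0],-1]
    - [[0,-30,49],[0,0,0],-1]
    - [[0,-30,49],[0,0,0],-1]
    - [[0,-30,49],[0,0,0],-1]
    - [[0,-30,49],[0,0,0],-1]
    - [[0,-30,49],[0,0,0],-1]
    - [[0,-30,49],[0,0,0],-1]
    - [[0,-53,7],[0,0,0],-1]
    - [[0,-53,7],[0,0,0],-1]
    - [[0,-53,7],[0,0,0],-1]
    - [[0,-53,7],[0,0,0],-1]
    - [[0,-53,7],[0,0,0],-1]
    - [[0,-53,7],[0,0,0],-1]
    - [[0,-53,7],[0,0,0],-1]
    - [[0,-53,7],[0,0,0],-1]
    - [[0,-53,7],[0,0,0],-1]
    - [[0,-50,7],[0,0,0],-1]
  newtons: 90

```text
time: 2.35
tool_pos: [0.5365, -0.0928, 0.2262]
ee_rot: [-0.021, 1.578, 0.01]
force: [1.1, -0.1, -0.8]
grip_width: 0.0856
```

>>> apply_moves:
  plan:
    - [[0,-45,0],[0,0,0],-1]
    - [[0,-40,0],[0,0,0],-1]
    - [[0,0,0],[0,0,0],-1]

```text
time: 2.72
tool_pos: [0.5366, -0.1859, 0.2261]
ee_rot: [-0.016, 1.58, 0.002]
force: [0.7, 0.2, 0.1]
grip_width: 0.0854
```

Run:
```python
from bench import read_state, eyes
from h import *
import cv2
np.set_printoptions(precision=4,suppress=True)
s=read_state(); print(s['tool_pos'],s['qpos'],togo(s,[.535,-.185,.109]),ax(s))
g=eyes.get_image("wrist"); print(g["vfov"],g["cx"],g["cy"],g["origin"],g["attitude"]); pickle.dump(g,open("w1.pkl","wb"))
cv2.imwrite("pics/w1.png",cv2.resize(g["image"][:,:,::-1],(800,600),interpolation=cv2.INTER_CUBIC))
```

```text
[ 0.5366 -0.1859  0.2261] [ 0.0804  0.4089  0.2177  1.772  -0.09    0.9773  1.914 ] [117.1   2.   -0.5] [[-0.0091 -0.0117  0.9999]
 [-0.0093  0.9999  0.0116]
 [-0.9999 -0.0092 -0.0092]]
65.70646984690485 257.5369209439793 196.40009731709003 [ 0.4599 -0.1844  0.37  ] [2.0425 2.069  0.3063]
```

View pics/w1.png

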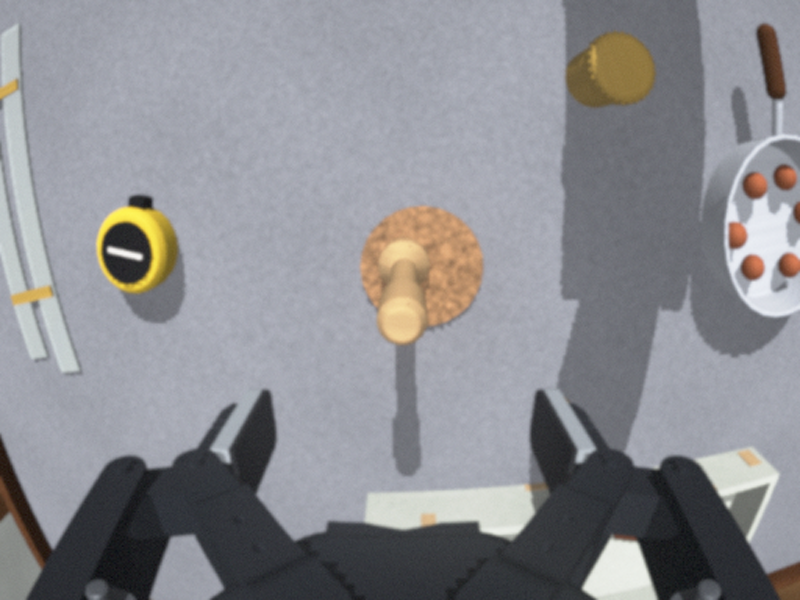

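Wrist view: the grip top, at (401,323), is centred between the jaws. The foot is on the pad, whose centre is at (421,265).

```bash
cat >> h.py <<'E'
def wonz(g,uv,z,k=1.5625):
    f=192/np.tan(np.radians(g["vfov"]/2)); x,y=(np.array(uv)+.5)/k-.5-[g["cx"],g["cy"]]; r=np.hypot(x,y); t=r/f
    d=R.from_rotvec(g["attitude"]).apply([x/r*np.sin(t),y/r*np.sin(t),np.cos(t)]); o=np.array(g["origin"]); return o+d*(z-o[2])/d[2]
G0=np.array([[0,0,-1],[0,1,0],[1,0,0]]).T
def turn(s): return np.degrees(R.from_matrix(ax(s).T@G0).as_rotvec()).round(2)
E
python3 - <<'E'
from bench import read_state
from h import *
np.set_printoptions(precision=4,suppress=True)
g=pickle.load(open("w1.pkl","rb"))
print("pad",circ([wonz(g,p,.005) for p in((361,265),(483,265),(422,206),(440,325))]),"top",wonz(g,(401,324),.152),"foot",wonz(g,(403,261),.019))
P=[wonz(g,p,.045) for p in((722,235),(777,137),(780,315),(740,168))]; print("rim",circ(P))
s=read_state(); print(turn(s))
E
```

```text
pad [ 0.5411 -0.1708  0.0499] top [ 0.5367 -0.1862  0.152 ] foot [ 0.5322 -0.1863  0.019 ]
rim [0.482  0.1606 0.083 ]
[ 0.83 -0.53  0.44]
```

>>> apply_moves:
  plan:
    - [[0,0,0],[0.8,-0.5,0.4],-1]
    - [[35,0,0],[0,0,0],-1]
    - [[35,0,0],[0,0,0],-1]
    - [[25,0,0],[0,0,0],-1]
    - [[18,0,0],[0,0,0],-1]
    - [[4,0,0],[0,0,0],-1]
    - [[0,0,0],[0,0,0],-1]

```text
time: 3.65
tool_pos: [0.5392, -0.1722, 0.1062]
ee_rot: [-0.004, 1.568, 0.013]
force: [0.1, 0.7, -0.3]
grip_width: 0.0852
```

Run:
```python
from bench import read_state
from h import *
s=read_state(); print(s['tool_pos'],togo(s,[.536,-.186,.107]),turn(s))
```

```text
[ 0.53915837 -0.17224041  0.10618318] [ -0.9 -13.7  -3.3] [ 0.61  0.17 -0.33]
```

>>> apply_moves:
  plan:
    - [[0,-10,-3],[0.6,0.2,-0.3],-1]
    - [[0,-4,0],[0,0,0],-1]
    - [[0,0,0],[0,0,0],-1]

```text
time: 4.03
tool_pos: [0.5374, -0.1877, 0.1082]
ee_rot: [0.0, 1.568, -0.001]
force: [-0.4, 0.2, 0.2]
grip_width: 0.0851
```

Run:
```python
from bench import read_state
from h import *
s=read_state(); print(s['tool_pos'],togo(s,[.536,-.186,.107]),turn(s))
```

```text
[ 0.53737766 -0.18770948  0.10824399] [ 1.2  1.7 -1.4] [-0.05  0.15  0.04]
```

Aligned to within 2 mm, so I'll close. The jaws should centre the grip.

>>> apply_moves:
  plan:
    - [[0,1,-1],[0,0,0],1]
    - [[0,0,0],[0,0,0],1]
    - [[0,0,0],[0,0,0],1]
    - [[0,0,0],[0,0,0],1]
    - [[0,0,0],[0,0,0],1]
    - [[0,0,0],[0,0,0],1]
    - [[0,0,0],[0,0,0],1]
  newtons: 90

```text
time: 4.9
tool_pos: [0.5369, -0.1867, 0.1088]
ee_rot: [-0.0, 1.567, -0.001]
force: [-0.1, -0.3, 0.9]
grip_width: 0.0243
```

Run:
```python
from bench import read_state
from h import *
s=read_state(); print(s['tool_pos'],turn(s),s['grip_width'])
```

```text
[ 0.53688265 -0.18667454  0.10881795] [-0.04  0.23  0.05] 0.024310979668202937
```

>>> apply_moves:
  plan:
    - [[-10,0,0],[0,0,0],1]
    - [[-25,0,0],[0,0,0],1]
    - [[-30,0,0],[0,0,0],1]
    - [[-25,0,0],[0,0,0],1]
    - [[0,20,-3],[0,0,0],1]
    - [[0,35,-6],[0,0,0],1]
    - [[0,40,-7],[0,0,0],1]
    - [[0,40,-7],[0,0,0],1]
    - [[0,40,-7],[0,0,0],1]
    - [[0,40,-7],[0,0,0],1]
    - [[0,40,-7],[0,0,0],1]
    - [[0,40,-6],[0,0,0],1]
    - [[0,25,-4],[0,0,0],1]
    - [[0,0,0],[0,0,0],1]

```text
time: 6.65
tool_pos: [0.4652, 0.1569, 0.1931]
ee_rot: [-0.007, 1.587, 0.011]
force: [0.2, -0.6, -1.1]
grip_width: 0.0237
```

Run:
```python
from bench import read_state
from h import *
s=read_state(); print(s['tool_pos'],togo(s,[.482,.162,.2]),turn(s),s['grip_width'],s['qpos'])
```

```text
[0.46515284 0.15689301 0.19313565] [-7.1  4.9 16.8] [ 0.65 -0.91 -0.14] 0.023694423118264422 [-0.47804163  0.32524596  0.0806294   1.97956901 -0.04538935  0.85197348
  1.21082002]
```

>>> apply_moves:
  plan:
    - [[0,4,14],[0.6,-0.9,-0.1],1]
    - [[0,1,3],[0,0,0],1]
    - [[0,0,0],[0,0,0],1]

```text
time: 7.02
tool_pos: [0.4825, 0.1604, 0.1918]
ee_rot: [0.001, 1.572, -0.002]
force: [-0.7, -0.5, -1.0]
grip_width: 0.0239
```

Run:
```python
from bench import read_state, eyes
from h import *
import cv2
s=read_state(); print(s['tool_pos'],togo(s,[.482,.162,.2]),turn(s))
g=eyes.get_image("side"); pickle.dump(g,open("s2.pkl","wb"))
w=eyes.get_image("wrist"); pickle.dump(w,open("w2.pkl","wb"))
a=cv2.resize(g["image"][130:340,180:420,::-1],None,fx=2.4,fy=2.4,interpolation=cv2.INTER_CUBIC)  # 576x504
cv2.imwrite("pics/s2.png",a)
cv2.imwrite("pics/w2.png",cv2.resize(w["image"][:,:,::-1],(800,600),interpolation=cv2.INTER_CUBIC))
```

```text
[0.48247939 0.16040241 0.19175954] [-8.2  1.6 -0.5] [-0.11 -0.05  0.06]
```

View pics/w2.png

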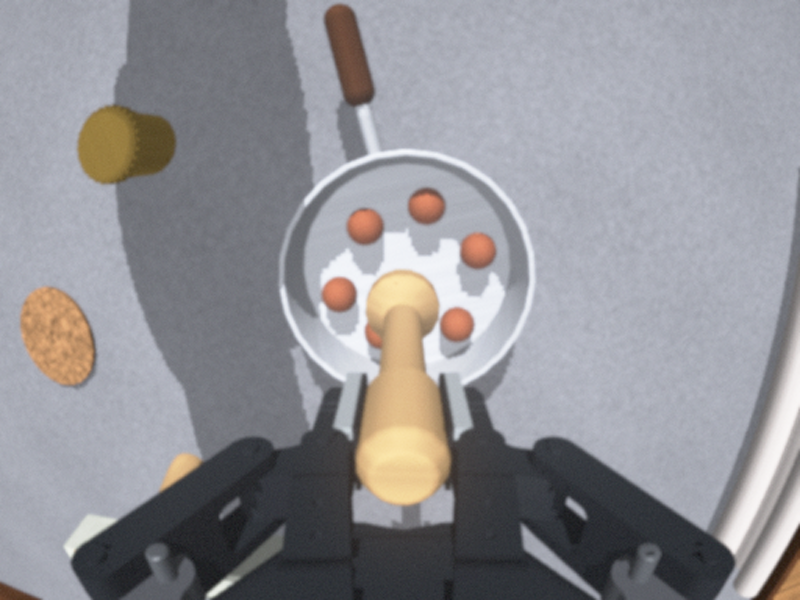

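Wrist view: the foot, at (402,305), hangs upright over the pan. The rim spans columns 280–536 with its top at (405,150), and there is a bead on each side of the handle.

Run:
```python
from h import *
np.set_printoptions(precision=4,suppress=True)
w=pickle.load(open("w2.pkl","rb"))
print("rim",circ([wonz(w,p,.045) for p in((280,272),(536,272),(405,150),(306,203),(505,203),(515,345),(310,350))]))
print("foot",wonz(w,(402,306),.098))
c=np.array([.482,.162])
for p in((365,227),(426,206),(478,250),(457,324),(339,294),(382,333)):
    b=wonz(w,p,.017)[:2]; v=b-c; print(b,np.hypot(*v),np.degrees(np.arctan2(v[1],v[0])))
print("handle",wonz(w,(338,8),.05))
```

```text
rim [0.4819 0.1653 0.0838]
foot [0.48   0.1611 0.098 ]
[0.4486 0.1355] 0.04266762085448714 -141.6116192347315
[0.4341 0.1774] 0.05028458107118226 162.13974790811588
[0.4647 0.2142] 0.055032139894880344 108.36514556807383
[0.5196 0.201 ] 0.05422434532457514 46.033682382713806
[0.4966 0.1157] 0.04855902835637003 -72.47026220055793
[0.5265 0.1461] 0.047246754824951796 -19.620547992058516
handle [0.3045 0.1224 0.05  ]
```

>>> apply_moves:
  plan:
    - [[15,3,0],[0,0,0],1]
    - [[15,0,0],[0,0,0],1]
    - [[6,0,0],[0,0,0],1]
    - [[0,0,0],[0,0,0],1]

```text
time: 7.62
tool_pos: [0.4814, 0.1627, 0.1524]
ee_rot: [0.001, 1.573, -0.004]
force: [-1.3, -0.4, -1.7]
grip_width: 0.0244
```

```bash
cat > st.py <<'E'
import sys
from bench import read_state
from h import *
np.set_printoptions(precision=4,suppress=True)
s=read_state(); t=[float(x) for x in sys.argv[1:4]]
p=s['tool_pos']; v=p[:2]-[.482,.164]
print(s['time'],p,"togo",togo(s,t),"turn",turn(s),"F",np.array(s['force']).round(1),"r,ang",np.hypot(*v)*1000,np.degrees(np.arctan2(v[1],v[0])),"w",s['grip_width'])
E
python3 st.py .482 .164 .112
```

```text
7.625 [0.4814 0.1627 0.1524] togo [40.4  1.4  0.7] turn [-0.17 -0.15  0.1 ] F [-1.3 -0.4 -1.7] r,ang 1.4376594725542737 -114.1311714875574 w 0.024363728584740004
```

>>> apply_moves:
  plan:
    - [[12,1,1],[-0.2,-0.1,0.1],1]
    - [[12,0,0],[0,0,0],1]
    - [[10,0,0],[0,0,0],1]
    - [[4,0,0],[0,0,0],1]
    - [[0,0,0],[0,0,0],1]

```text
time: 8.25
tool_pos: [0.4827, 0.1638, 0.1118]
ee_rot: [-0.001, 1.571, 0.001]
force: [-0.1, -0.2, -1.5]
grip_width: 0.0242
```

```bash
python3 st.py .482 .164 .112
```

```text
8.25 [0.4827 0.1638 0.1118] togo [-0.2  0.2 -0.7] turn [ 0.05 -0.03 -0.01] F [-0.1 -0.2 -1.5] r,ang 0.6899342318482147 -17.822161793943856 w 0.02423341795646752
```

>>> apply_moves:
  plan:
    - [[0,-1.4,-6],[0,0,0],1]
    - [[0,-1.4,-6],[0,0,0],1]
    - [[0,-1.4,-6],[0,0,0],1]
    - [[0,-1.4,-6],[0,0,0],1]
    - [[0,-1.4,-6],[0,0,0],1]
    - [[0,-1.4,-6],[0,0,0],1]
    - [[0,0,0],[0,0,0],1]

```text
time: 9.12
tool_pos: [0.4442, 0.1549, 0.1128]
ee_rot: [-0.0, 1.57, 0.001]
force: [0.0, -0.8, -1.3]
grip_width: 0.0245
```

```bash
python3 st.py .446 .156 .112
```

```text
9.125 [0.4442 0.1549 0.1128] togo [0.8 1.1 1.8] turn [ 0.05  0.05 -0.05] F [ 0.  -0.8 -1.3] r,ang 38.90375665755018 -166.43043072211663 w 0.024512894089183793
```

>>> apply_moves:
  plan:
    - [[0.5,6.4,0],[0,0,0],1]
    - [[0,6.4,0.2],[0,0,0],1]
    - [[0,6.3,1.3],[0,0,0],1]
    - [[0,6,2.4],[0,0,0],1]
    - [[0,5.5,3.4],[0,0,0],1]
    - [[0,4.8,4.3],[0,0,0],1]
    - [[0,4,5],[0,0,0],1]
    - [[0,3.1,5.7],[0,0,0],1]
    - [[0,2,6.1],[0,0,0],1]

```text
time: 10.25
tool_pos: [0.4729, 0.1973, 0.1111]
ee_rot: [-0.005, 1.576, -0.006]
force: [-0.5, -4.0, -0.4]
grip_width: 0.0241
```

```bash
python3 st.py .4733 .2 .112
```

```text
10.25 [0.4729 0.1973 0.1111] togo [-0.9  2.7  0.4] turn [-0.04 -0.27  0.43] F [-0.5 -4.  -0.4] r,ang 34.532359578526226 105.27191974320043 w 0.024085449315855028
```

>>> apply_moves:
  plan:
    - [[-0.7,1.5,6.2],[0,-0.3,0.4],1]
    - [[0,0,6.3],[0,0,0],1]
    - [[0,-1.1,6.2],[0,0,0],1]
    - [[0,-2.2,5.9],[0,0,0],1]
    - [[0,-3.2,5.5],[0,0,0],1]
    - [[0,-4,4.8],[0,0,0],1]
    - [[0,-4.8,4],[0,0,0],1]
    - [[0,-5.5,3.2],[0,0,0],1]
    - [[0,-5.9,2.2],[0,0,0],1]

```text
time: 11.38
tool_pos: [0.5163, 0.1702, 0.1101]
ee_rot: [-0.002, 1.578, -0.002]
force: [-1.9, -0.3, -1.8]
grip_width: 0.0243
```

```bash
python3 st.py .518 .172 .112
python3 - <<'E'
from bench import eyes
import cv2
g=eyes.get_image("side")
cv2.imwrite("pics/s3.png",cv2.resize(g["image"][130:340,180:420,::-1],None,fx=2.4,fy=2.4,interpolation=cv2.INTER_CUBIC))
E
```

```text
11.375 [0.5163 0.1702 0.1101] togo [-1.9  1.8  1.7] turn [-0.01 -0.44  0.12] F [-1.9 -0.3 -1.8] r,ang 34.86497790026176 10.314440694596554 w 0.024265682882833983
```

View pics/s3.png

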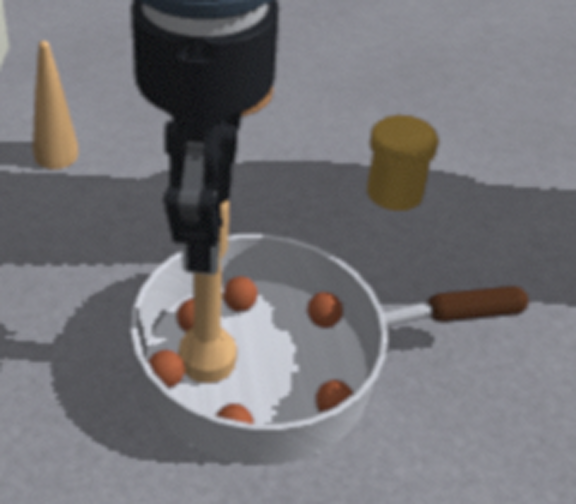

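Side view: the rod is upright with its foot at (207,355) among the beads. All six beads are in the pan. I'll continue clockwise.

>>> apply_moves:
  plan:
    - [[-1.7,-6.3,2],[0,-0.4,0.1],1]
    - [[-0.2,-6.3,-0.5],[0,0,0],1]
    - [[-0.2,-6.1,-1.6],[0,0,0],1]
    - [[-0.2,-5.7,-2.7],[0,0,0],1]
    - [[0,-5.2,-3.6],[0,0,0],1]
    - [[0,-4.5,-4.5],[0,0,0],1]
    - [[0,-3.6,-5.2],[0,0,0],1]
    - [[0,-2.7,-5.7],[0,0,0],1]
    - [[0,-1.6,-6.1],[0,0,0],1]

```text
time: 12.55
tool_pos: [0.4876, 0.1302, 0.1136]
ee_rot: [0.005, 1.568, 0.007]
force: [0.3, 3.1, -2.0]
grip_width: 0.0244
```

```bash
python3 st.py .476 .128 .112
```

```text
12.55 [0.4876 0.1302 0.1136] togo [  1.5  -2.2 -11.6] turn [ 0.06  0.17 -0.41] F [ 0.3  3.1 -2. ] r,ang 34.276424596137346 -80.58254193618251 w 0.02439555882065807
```

>>> apply_moves:
  plan:
    - [[1,-2,-6.3],[0,0.2,-0.4],1]
    - [[0,0.2,-6.3],[0,0,0],1]
    - [[0,1.4,-6.1],[0,0,0],1]
    - [[0,2.7,-5.7],[0,0,0],1]
    - [[0,3.6,-5.4],[0,0,0],1]
    - [[0,4.5,-4.7],[0,0,0],1]
    - [[0,5.2,-3.8],[0,0,0],1]
    - [[0,5.7,-2.7],[0,0,0],1]
    - [[0,6.1,-1.6],[0,0,0],1]
    - [[0,5,-0.5],[0,0,0],1]
    - [[0,0,0],[0,0,0],1]

```text
time: 13.92
tool_pos: [0.4423, 0.1652, 0.1128]
ee_rot: [-0.002, 1.569, 0.002]
force: [-0.1, -0.1, -1.4]
grip_width: 0.0241
```

```bash
python3 st.py .446 .156 .112
```

```text
13.925 [0.4423 0.1652 0.1128] togo [ 0.9 -9.3  3.7] turn [0.14 0.1  0.02] F [-0.1 -0.1 -1.4] r,ang 39.707419773926304 178.19885010949127 w 0.024101204845366403
```

Run:
```python
from bench import eyes
import cv2
g=eyes.get_image("side")
cv2.imwrite("pics/s4.png",cv2.resize(g["image"][130:340,180:420,::-1],None,fx=2.4,fy=2.4,interpolation=cv2.INTER_CUBIC))
```

```text
(no output)
```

View pics/s4.png

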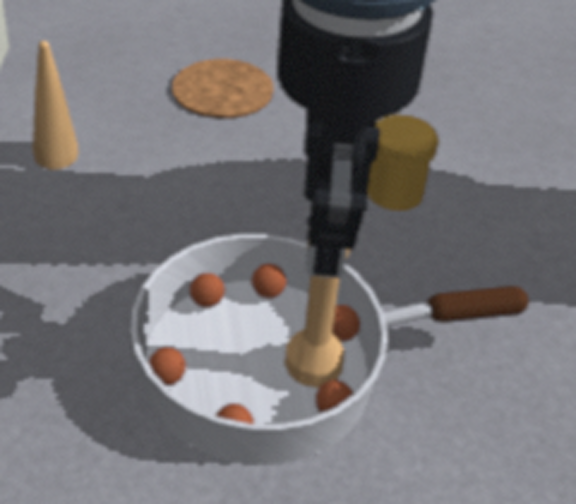

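Side view: all six beads are in the pan, at (208,289), (269,280), (343,322), (333,397), (234,420) and (168,364). The foot is at the handle side. I'll compare these with the starting positions.

Run:
```python
from h import *
np.set_printoptions(precision=0,suppress=True)
D=pickle.load(open("d0.pkl","rb"))["side"]; c=np.array([.482,.164,0])
f=lambda p:(onz(D,p,.017)-c)[:2]*1000
A=np.array([f(p) for p in((437,394),(409,412),(481,412),(493,445),(460,470),(407,453))])
B=np.array([f(((180+u/2.4)*1.5625,(130+v/2.4)*1.5625)) for u,v in((208,289),(269,280),(343,322),(333,397),(234,420),(168,364))])
for n,X in(("old",A),("new",B)): print(n,[(np.hypot(*x).round(),np.degrees(np.arctan2(x[1],x[0])).round()) for x in X])
print(np.hypot(*(A[:,None]-B[None]).transpose(2,0,1)))
```

```text
old [(np.float64(52.0), np.float64(-73.0)), (np.float64(47.0), np.float64(-24.0)), (np.float64(46.0), np.float64(-139.0)), (np.float64(50.0), np.float64(165.0)), (np.float64(51.0), np.float64(109.0)), (np.float64(52.0), np.float64(43.0))]
new [(np.float64(63.0), np.float64(-53.0)), (np.float64(66.0), np.float64(-95.0)), (np.float64(68.0), np.float64(-152.0)), (np.float64(63.0), np.float64(148.0)), (np.float64(60.0), np.float64(82.0)), (np.float64(60.0), np.float64(21.0))]
[[ 23.  26.  77. 108. 109.  82.]
 [ 32.  67. 103. 110.  86.  43.]
 [ 76.  46.  25.  66.  99. 104.]
 [107.  90.  47.  21.  73. 105.]
 [113. 115.  91.  40.  27.  78.]
 [ 86. 110. 118.  91.  38.  23.]]
```

All six beads lie at least 21 mm from every starting spot, and the lap ran about 375° clockwise. Now I'll lift straight out.

>>> apply_moves:
  plan:
    - [[-6,0,0],[0,0,0],1]
    - [[-10,0,0],[0,0,0],1]
    - [[-12,0,0],[0,0,0],1]
    - [[-15,0,2],[0,0,0],1]
    - [[-20,0,3],[0,0,0],1]
    - [[-20,0,3],[0,0,0],1]
    - [[-5,0,0],[0,0,0],1]

```text
time: 14.85
tool_pos: [0.4511, 0.1639, 0.2077]
ee_rot: [0.0, 1.567, -0.0]
force: [0.1, -0.4, -1.4]
grip_width: 0.0245
```

```bash
python3 st.py .541 -.171 .195
```

```text
14.85 [0.4511 0.1639 0.2077] togo [  13.  -334.8   90. ] turn [-0.02  0.23 -0.01] F [ 0.1 -0.4 -1.4] r,ang 30.899881585268393 -179.751058178595 w 0.024499340162015777
```

>>> apply_moves:
  plan:
    - [[0,-20,6],[0,0,0],1]
    - [[0,-35,9],[0,0,0],1]
    - [[0,-40,11],[0,0,0],1]
    - [[0,-40,11],[0,0,0],1]
    - [[0,-40,11],[0,0,0],1]
    - [[0,-40,11],[0,0,0],1]
    - [[0,-40,11],[0,0,0],1]
    - [[0,-40,10],[0,0,0],1]
    - [[0,-25,7],[0,0,0],1]
    - [[0,0,0],[0,0,0],1]

```text
time: 16.1
tool_pos: [0.5376, -0.165, 0.2064]
ee_rot: [-0.001, 1.57, 0.003]
force: [-1.2, 0.3, 0.1]
grip_width: 0.0242
```

```bash
python3 st.py .541 -.171 .150
```

```text
16.1 [ 0.5376 -0.165   0.2064] togo [56.4 -6.1  3.3] turn [ 0.15  0.03 -0.08] F [-1.2  0.3  0.1] r,ang 333.6261774845797 -80.40303724263669 w 0.024170081150147047
```

>>> apply_moves:
  plan:
    - [[15,-6,3],[0,0,0],1]
    - [[20,0,0],[0,0,0],1]
    - [[20,0,0],[0,0,0],1]
    - [[10,0,0],[0,0,0],1]
    - [[5,0,0],[0,0,0],1]
    - [[0,0,0],[0,0,0],1]

```text
time: 16.85
tool_pos: [0.5394, -0.1654, 0.1305]
ee_rot: [-0.003, 1.574, 0.011]
force: [-0.1, 0.8, -1.7]
grip_width: 0.0241
```

```bash
python3 st.py .541 -.171 .109
python3 - <<'E'
from bench import eyes
import cv2
g=eyes.get_image("scene")
print(g["image"].shape)
cv2.imwrite("pics/c5.png",cv2.resize(g["image"][130:310,130:370,::-1],None,fx=3,fy=3,interpolation=cv2.INTER_CUBIC))
E
```

```text
16.85 [ 0.5394 -0.1654  0.1305] togo [21.5 -5.7  1.7] turn [ 0.53 -0.18 -0.29] F [-0.1  0.8 -1.7] r,ang 334.40017664030614 -80.12231148051967 w 0.024104485263794773
(384, 512, 3)
```

View pics/c5.png

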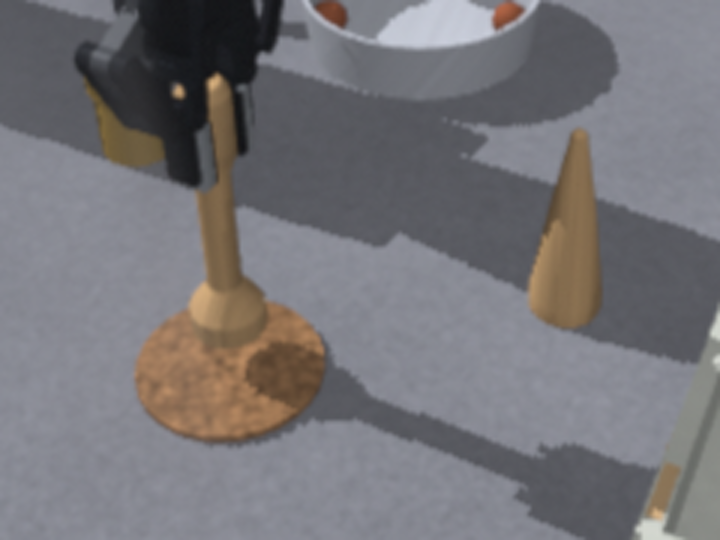

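Scene view: the stirrer hovers upright over the pad. The foot is at (228,320) and the pad centre at (231,370), as expected for a foot about 22 mm up. I'll correct and lower.

>>> apply_moves:
  plan:
    - [[0,-5,2],[0.5,-0.2,-0.3],1]
    - [[5,0,0],[0,0,0],1]
    - [[5,0,0],[0,0,0],1]
    - [[4,0,0],[0,0,0],1]
    - [[3,0,0],[0,0,0],1]
    - [[0,0,0],[0,0,0],1]

```text
time: 17.65
tool_pos: [0.5427, -0.1713, 0.1139]
ee_rot: [-0.001, 1.567, -0.001]
force: [0.1, 0.1, -0.7]
grip_width: 0.024
```

```bash
python3 st.py .541 -.171 .109
```

```text
17.65 [ 0.5427 -0.1713  0.1139] togo [ 4.9  0.3 -1.8] turn [-0.02  0.2   0.07] F [ 0.1  0.1 -0.7] r,ang 340.71586263828243 -79.73140921882175 w 0.024038346419648717
```

>>> apply_moves:
  plan:
    - [[2,0,-1],[0,0.2,0],1]
    - [[1.5,0,0],[0,0,0],1]
    - [[1,0,0],[0,0,0],1]
    - [[0.7,0,0],[0,0,0],1]
    - [[0,0,0],[0,0,0],1]

```text
time: 18.27
tool_pos: [0.5421, -0.1714, 0.1089]
ee_rot: [-0.001, 1.57, -0.001]
force: [-0.4, 0.2, -1.4]
grip_width: 0.0241
```

```bash
python3 st.py .541 -.171 .109
```

```text
18.275 [ 0.5421 -0.1714  0.1089] togo [-0.1  0.4 -1.1] turn [-0.02  0.05  0.08] F [-0.4  0.2 -1.4] r,ang 340.72768381840103 -79.83516851959934 w 0.024056414896148386
```

>>> apply_moves:
  plan:
    - [[0.7,0,0],[0,0,0],1]
    - [[0.5,0,0],[0,0,0],1]
    - [[0,0,0],[0,0,0],1]

```text
time: 18.65
tool_pos: [0.5424, -0.1715, 0.1089]
ee_rot: [-0.0, 1.569, -0.001]
force: [-0.6, -0.3, -1.2]
grip_width: 0.0244
```

>>> apply_moves:
  plan:
    - [[1,0,0],[0,0,0],1]
    - [[1,0,0],[0,0,0],1]
    - [[0,0,0],[0,0,0],1]

```text
time: 19.02
tool_pos: [0.5433, -0.1717, 0.1089]
ee_rot: [-0.0, 1.568, -0.001]
force: [-0.7, -0.6, -1.5]
grip_width: 0.0243
```

>>> apply_moves:
  plan:
    - [[2,0,-1],[0,0,0],1]
    - [[0,0,0],[0,0,0],1]

```text
time: 19.27
tool_pos: [0.5443, -0.172, 0.1089]
ee_rot: [-0.0, 1.563, -0.002]
force: [-0.2, 0.2, -0.6]
grip_width: 0.0241
```

```bash
python3 st.py .541 -.171 .109
python3 - <<'E'
from bench import eyes
import cv2
g=eyes.get_image("scene")
cv2.imwrite("pics/c6.png",cv2.resize(g["image"][150:310,150:300,::-1],None,fx=3.7,fy=3.7,interpolation=cv2.INTER_CUBIC))
E
```

```text
19.275 [ 0.5443 -0.172   0.1089] togo [-0.1  1.  -3.3] turn [-0.05  0.42  0.08] F [-0.2  0.2 -0.6] r,ang 341.72892156581423 -79.49495780356283 w 0.024118706262095314
```

View pics/c6.png

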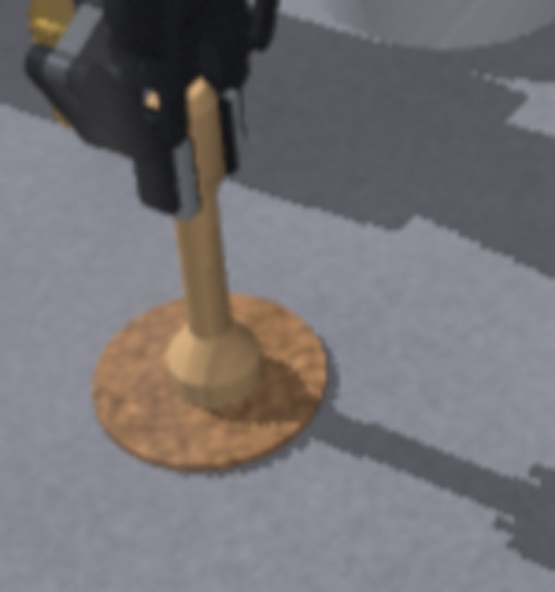

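Scene view: the foot, at (213,388), is at the pad's centre (210,382) and its shadow meets it, so it is down. I'll level the tool and release.

>>> apply_moves:
  plan:
    - [[0,0,-0.5],[0,0.4,0],1]
    - [[0,0,0],[0,0,0],0.4]
    - [[0,0,0],[0,0,0],0]
    - [[0,0,0],[0,0,0],-1]
    - [[0,0,0],[0,0,0],-1]
    - [[0,0,0],[0,0,0],-1]
    - [[0,0,0],[0,0,0],-1]
    - [[0,0,0],[0,0,0],-1]

```text
time: 20.32
tool_pos: [0.5438, -0.1721, 0.1079]
ee_rot: [-0.001, 1.571, -0.002]
force: [0.0, 0.9, 0.2]
grip_width: 0.086
```

```bash
python3 st.py .541 -.171 .24
```

```text
20.325 [ 0.5438 -0.1721  0.1079] togo [-132.1    0.9   -2.8] turn [-0.05 -0.02  0.11] F [0.  0.9 0.2] r,ang 341.7590844301505 -79.58402811723575 w 0.08598285002879172
```

>>> apply_moves:
  plan:
    - [[-10,0,0],[0,0,0],-1]
    - [[-20,0,0],[0,0,0],-1]
    - [[-25,0,0],[0,0,0],-1]
    - [[-25,0,0],[0,0,0],-1]
    - [[-30,0,0],[0,0,0],-1]
    - [[-20,0,0],[0,0,0],-1]
    - [[0,0,0],[0,0,0],-1]
    - [[0,0,0],[0,0,0],-1]

```text
time: 21.32
tool_pos: [0.5438, -0.1722, 0.2456]
ee_rot: [-0.001, 1.569, -0.003]
force: [0.2, 0.3, -0.0]
grip_width: 0.0856
```

Run:
```python
from bench import eyes,read_state
import cv2
print(read_state()['tool_pos'])
g=eyes.get_image("side")
cv2.imwrite("pics/f.png",cv2.resize(g["image"][80:330,150:420,::-1],None,fx=2.3,fy=2.3,interpolation=cv2.INTER_CUBIC))
```

```text
[ 0.54379314 -0.17215387  0.24564369]
```

View pics/f.png

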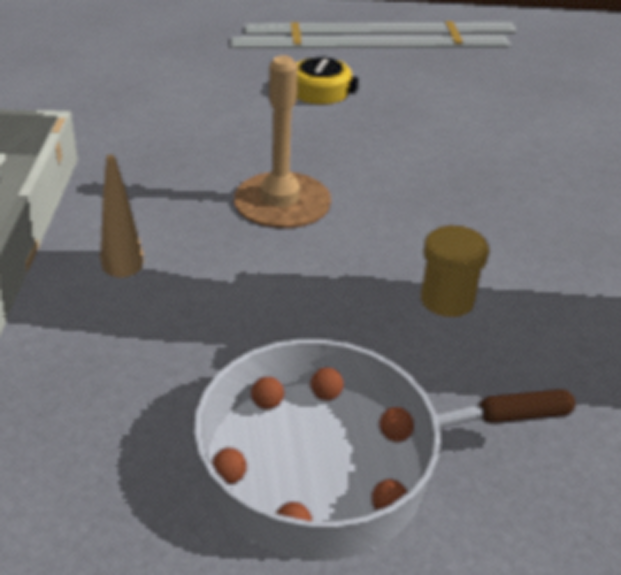

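Side view: the stirrer stands upright at (282,190), mid-pad. All six beads are in the pan, and the gripper is clear above, so I'm handing in.

```bash
python3 -c "
from bench import manip
print(manip.sign_off())"
```

```text
the job is handed in; nothing more can be done
None
```

The beads are stirred, the stirrer stands upright again on its cork pad, and the job is handed in at about 21 s of the 51 s allowed.

- **Stir:** I gripped the stirrer at 90 N and lowered it into the clear middle of the pan. I moved to the handle side and went about 375° clockwise, 34–40 mm off centre, with the foot about 2–6 mm above the pan floor. The readings I took showed side forces of about 4 N at most.
- **Beads:** The picture after the lap, with the stirrer still in the pan, puts all six inside it, each 21 mm or more from every starting spot. The final picture still shows six. They appear to have shifted by roughly one bead's width each (21–32 mm), which is a modest turning over rather than a thorough one.
- **Stirrer:** The last picture shows it upright near the middle of the pad, about 3 mm off by the arm's position, with the gripper open and clear above.
- **Checks that disagreed:** The force reading never clearly showed the foot touching down. I judged contact from the height stopping at its starting value and from the picture. Some moves also drifted, once by 14 mm, and I corrected this before gripping.

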